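Close the button die and index it under the press ram

ROBOT

A 7-joint arm with a two-finger parallel gripper is mounted at the origin on the work surface. World frame = base frame: x ahead of the robot, y to its left, z up, the work surface at z = 0. Lengths are in m, angles in rad, forces in N, time in s.
With the tool pointing down it reaches from about 0.35 to 0.775 m from the base axis. Payload 3.1 kg.
Tool frame: the origin (TCP) lies between the finger pads; the fingertips stand 25 mm ahead of it and the grasp point (between the pads) lies 6 mm ahead of it (ctrl.finger_overhang is the distance from the TCP to the fingertips, in m); z points along the fingers, y is the direction in which the jaws open and shut (so a half turn about z gives the same grasp; the last joint's range is limited). The gripper opens to 85 mm and grips with 20 to 120 N. Pads are 22 mm wide; open, the fingers measure 114 mm over their backs; the gripper's body (76 mm by 85 mm) begins 54 mm behind the grasp point. The pads swing forward as they close: fully open they stand 13 mm farther back than shut.
Start: joints at [1.066, 0.311, 0.014, 1.512, -0.004, 1.319, -0.027], TCP at [0.246, -0.492, 0.256] pointing down, gripper open.
Joint ranges: [-2.7, 2.7], [-0.3, 1.91], [-1.27, 1.3], [0.12, 2.57], [-1.44, 4.58], [0.2, 2.03], [-3.05, 3.05]. Speed limits (rad/s): [2.79, 2.79, 3.14, 3.14, 3.14, 3.14, 3.14].

INTERFACE

Orientations are given as [roll, pitch, yaw] about the fixed x, y, z axes, in that order (R = Rz(yaw) Ry(pitch) Rx(roll)).
In Python, from rig import ctrl, optics gives the robot as it stands.
- The arm moves only by the tool carry_out, never from a script. Its argument "commands" is a list that holds one entry, the list of rows, each a list of 7 numbers: the gripper's target within -1 to 1 (shut at 1, half-way at 0, fully open at -1), then the shift along the tool's x, y, z in mm, then the turn, a rotation vector about the tool's x, y, z in degrees. A call has 1 to 5 rows; each row is the pose to reach, as a shift and turn from the pose commanded when the call began, along the tool's axes at that moment; what a row does not reach only later rows make up. A row lasts 1/10 s, in which the tool goes at most 50 mm and 8.59 degrees, less where a joint would pass 70% of its speed; a pose out of reach is approached as far as the arm can. A call with a gripper value outside its range is refused whole. The fingers move at their own pace and stop on an object; the grip force is fixed at half the most. Time passes only in rows, so rows that repeat a pose let the fingers close. It gives the time, the measured TCP pose, the force and the opening at its end, in the units of the state.
- ctrl.get_state(): the state, without advancing time (a new reading comes with each control period).
- optics.grab_frame(name): name is "side" or "top" or "wrist"; returns a dict with "frame" (480x640x3 uint8, blue, green, red), "K" (3x3 intrinsics, pixels), "view" (4x4, takes a point from world to camera coordinates). Camera axes: x right, y down, z forward; pixel columns grow to the right and rows downward; lengths in m; the calibration is good to about 2 mm. A picture is of the moment at which its call begins. There is no depth.
- ctrl.hand_in(): hands the job in, once; it reports no verdict.
The state is a dict: "time": time; "joint_positions": joint angles; "joint_vel": joint speeds; "joint_efforts": joint torques, N m; "position": TCP position; "tcp_rot": TCP orientation; "wrist_force": force on the tool from outside, world axes, zero at the start; "torque": the same for the moment, N m; "width": finger opening in m.
Only numpy, scipy, OpenCV 4.12 (cv2) and the standard library are available. Lean on these libraries where they do the work, as an engineer would, in place of code of your own. Each camera call takes 0.05 s, during which the arm holds its last target.

TASK

The brass button is already in the die of the button press: take the matching pusher (blue band, like the die) from the wooden tray, lower it into the die by hand, without dropping it, until its shoulder rests flat on the rim, and let go of it. Then take the slide by its black knob and slide it under the ram until you feel the ball click into the notch, without running past the notch. Finish there with the knob still gripped and the slide held still in its notch, ready for the press stroke, and leave everything else on the bench as it was.

Things in the scene. Friction and masses are not known exactly. Their poses are not given: they have to be found in the camera images.
- press: grey C-frame hand press, fixed to the bench. Origin on the bench under the ram's axis; x towards the column, -y along the rails to the loading side, z up. Bed with two rails 125 mm wide (x), y -310 to +100 mm, rail tops 40 mm up. Column 50 mm wide behind the ram (x 75 to 135 mm). Head 52 mm wide (y), x -30 to 135 mm, up to 258 mm high; lever on its +y side leans to the rear, 320 mm high
- ram_face (a point): centre of the ram's lower face, a dark steel disc 40 mm across, 116 mm above the bench; a seated pusher (top 104 mm above the bench) passes 12 mm below it
- die_slide (a joint): travel of the die slide along the press's -y (m): 0 = ball in the notch, die under the ram; starts at 0.115 to 0.15. Friction 1 to 3 N. From 4.5 mm before 0 the sprung ball pulls the slide in with up to 5 N; 8 to 12 N push it out again; the rail runs on to -0.035. In the notch the white line on its front edge meets the red line on the front rail (press y -100 mm, by the brass plunger)
- die_mouth (a point): centre of the mouth of the steel die cup with the blue band, in the plane of its rim (60 mm above the bench); z up. Cup 60 mm outside, bore 47 mm, 18 mm deep; it is carried by the slide (at the press's x 0, y = minus the slide travel)
- slide_knob (a point): centre of the black cylindrical knob that moves the slide, 24 mm across and 38 mm high, upright, its centre 73 mm above the bench (from 54 to 92 mm); 120 mm from the die's axis towards the press's -y; 16 mm clear below it down to the slide's top
- pusher_stem (a point): grip point on the stem of the blue-banded steel pusher (the die's lid, 0.2 to 0.4 kg), upright in a tray compartment; z up the stem. 60 mm high: plug 43 mm across, 16 mm high, chamfered; shoulder 54 mm across, 6 mm thick; stem 22 mm across, 38 mm high. The point is on the axis, 46 mm above the foot, 30 mm above the shoulder's underside: seated, 30 mm above the die's mouth
- die_tray: wooden tray fixed to the bench, 224 x 80 mm, walls 16 mm high, floor 5 mm thick, three compartments in a row along its x, 73 mm apart. Origin under its centre
- pusher_red: smaller pusher with a red band (plug 33 mm, shoulder 43 mm, 60 mm high) in another compartment; not for this die. Origin under its foot
- pusher_yellow: smallest pusher with a yellow band (plug 27 mm, shoulder 36 mm, 60 mm high) in another compartment; not for this die. Origin under its foot
- cone_red: red thread cone, 63 mm across, 94 mm high, at the back of the bench. Origin under its foot
- cone_dark: dark maroon thread cone, 63 mm across, 94 mm high, at the back. Origin under its foot
- jar: closed amber glass jar, 64 mm across, 85 mm high, at the back. Origin under its foot
- shears: tailor's shears with dark green handles, 230 mm long, 14 mm high, lying near the robot. Origin at the pivot, x towards the points
- reel: small upright reel of red thread, 42 mm across and 42 mm high, near the robot. Origin under its foot
Things that resemble listed ones, but are neither listed nor needed, are in the scene too. What is shaped like the part that bears pusher_stem but pink or turquoise is not meant.

How it is judged:
On the way, in this order (a step that is already met when the one before it is completed fails the run):
1. the blue-banded pusher is in the die, its shoulder within 8 mm of the rim, while the fingers still hold it (lowered, not dropped) (z of pusher_stem in the frame of die_mouth below 0.038 m and horizontal distance between pusher_stem and die_mouth below 0.005 m and contact force between the fingers and pusher above 0.5 N).
2. the pusher is seated on the rim and let go, with the slide still out on the loading side (z of pusher_stem in the frame of die_mouth below 0.0315 m and horizontal distance between pusher_stem and die_mouth below 0.004 m and angle between pusher_stem's own z axis and vertical below 0.06 rad and contact force between the fingers and pusher below 0.1 N and value of joint die_slide above 0.05 m), for 0.2 s.
At the end, for the whole second after the job is handed in: The slide is still, ball in the notch (within 2 mm), the fingers gripping its black knob (over 3 N, grasp point within 30 mm of its centre); the blue-banded pusher, not touched by the robot, sits with its shoulder on the die's rim (within 1.5 mm, 4 mm off-centre, 0.06 rad) (value of joint die_slide between -0.002 and 0.002 m and velocity of joint die_slide between -0.01 and 0.01 m/s and contact force between the fingers and die_slide above 3 N and distance between the grasp point and slide_knob below 0.03 m and z of pusher_stem in the frame of die_mouth below 0.0315 m and horizontal distance between pusher_stem and die_mouth below 0.004 m and angle between pusher_stem's own z axis and vertical below 0.06 rad and contact force between the arm and pusher below 0.1 N); the arm keeps its last pose, push and grip.
It fails at once if the slide ran past the notch by more than 7 mm (value of joint die_slide below -0.007 m).
It fails at once if another pusher was moved by more than 20 mm or tipped (distance of any of pusher_red, pusher_yellow from where it was at the start of the episode above 0.02 m or angle between any of pusher_red, pusher_yellow's own z axis and vertical above 0.3 rad).
It fails at once if a bystander on the bench was moved by more than 20 mm (distance of any of cone_red, cone_dark, jar, shears, reel from where it was at the start of the episode above 0.02 m).
It also fails if it takes over 67 s, if anything falls off the work surface, if the arm or the gripper's body presses on something with over 40 N, if the wrist force passes 120 N, or if a joint passes its speed limit or range.

## Working session

There is one attempt and no reset: what is moved stays moved. The work goes in short steps, Python scripts to look and compute and a tool call to move; the robot and the scene stay as the last step left them, time stands still between calls to the robot, and variables do not carry over. Pictures are saved under pics/ and viewed, and the job is handed in when it is done.

Besides the shell and the picture viewer there is one more tool, called in YAML: its name, and indented under it one key for each argument. carry_out: Moves the arm, as the interface text tells. Its arguments: {"type":"object","properties":{"commands":{"type":"array","items":{"type":"array","items":{"type":"array","items":{"type":"number"}}}}},"required":["commands"]}

```bash
ls; mkdir -p pics; python3 - <<'E'
from rig import ctrl, optics
import cv2,numpy as np
print(ctrl.get_state(), ctrl.finger_overhang)
for n in("side","top","wrist"):
    f=optics.grab_frame(n); cv2.imwrite(f"pics/{n}0.png",f["frame"]); print(n,f["K"].tolist(),np.round(f["view"],4).tolist())
E
```

```text
pics
{'time': 0.0, 'joint_positions': array([ 1.06630101,  0.31172219,  0.01401471,  1.51305192, -0.00442247,
        1.31920674, -0.02722056]), 'joint_vel': array([-0.00030739, -0.00037397, -0.00105836,  0.00024001,  0.00036718,
       -0.00178408,  0.00106195]), 'joint_efforts': array([ 2.68319018e-04, -3.79915738e+01,  1.46206152e-01, -2.30587649e+01,
        1.21868489e-02,  1.36676343e-02,  1.63258744e-05]), 'position': array([ 0.24525723, -0.49153956,  0.25522505]), 'tcp_rot': array([-3.13923687e+00,  8.16705584e-05,  4.62824404e-01]), 'wrist_force': array([0.0264756 , 0.27903899, 0.3916793 ]), 'torque': array([-0.00051448, -0.0120287 , -0.0035872 ]), 'width': 0.08514978095900452} 0.025
side [[466.29382681374244, 0.0, 319.0145607780647], [0.0, 466.29382681374244, 239.6655654634827], [0.0, 0.0, 1.0]] [[-0.6831, -0.7303, -0.0014, 0.31], [-0.4638, 0.4353, -0.7716, 0.3892], [0.5642, -0.5264, -0.6361, 0.5464], [0.0, 0.0, 0.0, 1.0]]
top [[475.1250875398627, 0.0, 315.7988411896728], [0.0, 475.1250875398627, 238.6562747782386], [0.0, 0.0, 1.0]] [[0.0094, -0.9996, -0.0278, -0.0859], [-0.9975, -0.0074, -0.0706, 0.5762], [0.0704, 0.0284, -0.9971, 1.0411], [0.0, 0.0, 0.0, 1.0]]
wrist [[415.14143049676085, 0.0, 316.1257849081153], [0.0, 415.14143049676085, 236.48287909946973], [0.0, 0.0, 1.0]] [[0.4464, -0.8948, -0.0017, -0.5484], [-0.8535, -0.4264, 0.2996, -0.0388], [-0.2688, -0.1323, -0.9541, 0.3801], [0.0, 0.0, 0.0, 1.0]]
```

View pics/side0.png

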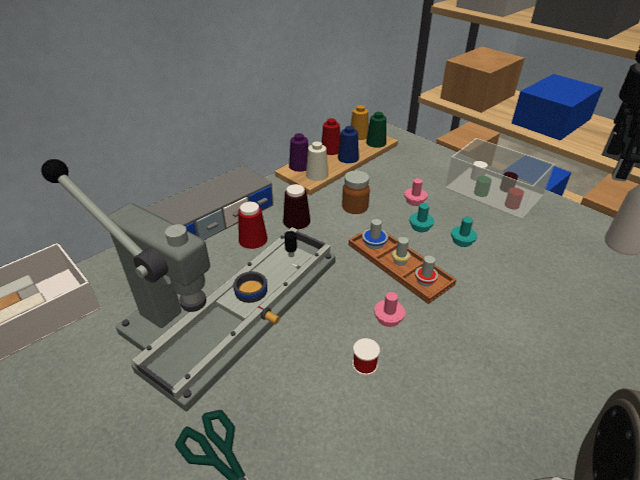

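View pics/top0.png

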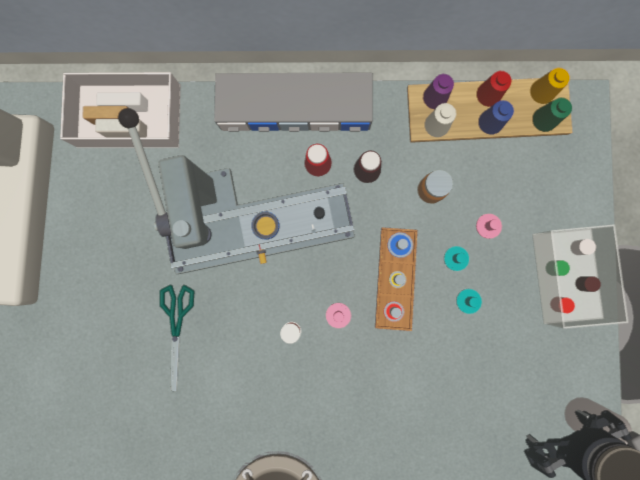

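View pics/wrist0.png

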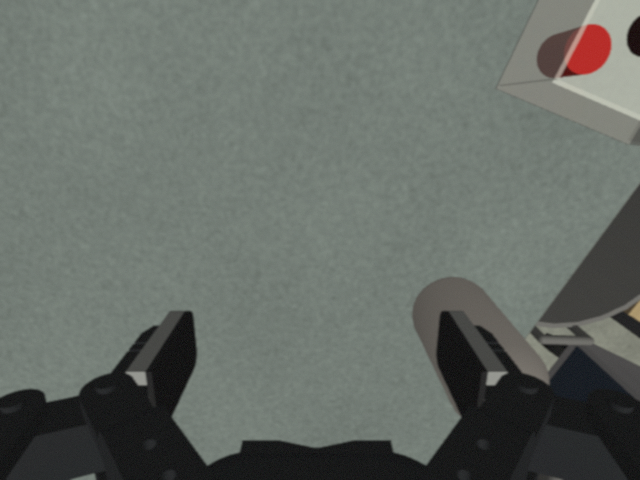

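```bash
cat > h.py <<'E'
from rig import ctrl, optics
import cv2,numpy as np
def ray(f,u,v,z):
    R=f["view"][:3,:3];t=f["view"][:3,3];c=-R.T@t
    d=R.T@np.linalg.inv(f["K"])@np.array([u,v,1.])
    return c+d*(z-c[2])/d[2]
def proj(f,p):
    q=f["view"]@np.array([*p,1.]);q=f["K"]@q[:3];return q[:2]/q[2]
def tri(f1,p1,f2,p2):
    P1=f1["K"]@f1["view"][:3];P2=f2["K"]@f2["view"][:3]
    X=cv2.triangulatePoints(P1,P2,np.array(p1,float),np.array(p2,float));return (X[:3]/X[3]).ravel()
def crop(f,x0,y0,w,h,s,name):
    cv2.imwrite(name,cv2.resize(f["frame"][y0:y0+h,x0:x0+w],None,fx=s,fy=s,interpolation=cv2.INTER_CUBIC))
E
python3 - <<'E'
from h import *
t=optics.grab_frame("top"); s=optics.grab_frame("side")
crop(t,150,170,200,130,4,"pics/t1.png"); crop(t,360,215,80,120,5,"pics/t2.png")
crop(s,130,220,220,190,3,"pics/s1.png"); crop(s,340,205,130,120,5,"pics/s2.png")
for n,f in(("top",t),("side",s)):
    hsv=cv2.cvtColor(f["frame"],cv2.COLOR_BGR2HSV)
    m=cv2.inRange(hsv,(100,120,60),(125,255,255))
    k,_,st,c=cv2.connectedComponentsWithStats(m)
    for i in range(1,k):
        if st[i,4]>15: print(n,st[i],c[i])
E
```

```text
top [493 102  20  19 223] [503.2735426  109.61434978]
top [248 123  30   7 139] [263.48920863 125.30935252]
top [341 123  29   7 135] [354.51851852 125.27407407]
top [391 235  20  20 206] [399.23786408 244.81067961]
side [ 512   74   91   66 3938] [555.84560691 105.40350432]
side [341 126  16  12 101] [349.06930693 131.76237624]
side [349 139   6  23  40] [351.175 150.175]
side [545 166  26  30 454] [557.58370044 180.17180617]
side [249 186  23  23 279] [262.16487455 196.59139785]
side [185 222  12  13  84] [190.97619048 227.86904762]
side [365 230  21  13 134] [374.71641791 236.79104478]
side [365 241  19   5  24] [373.45833333 243.91666667]
side [234 284  33  15 107] [250.81308411 293.70093458]
```

View pics/t1.png

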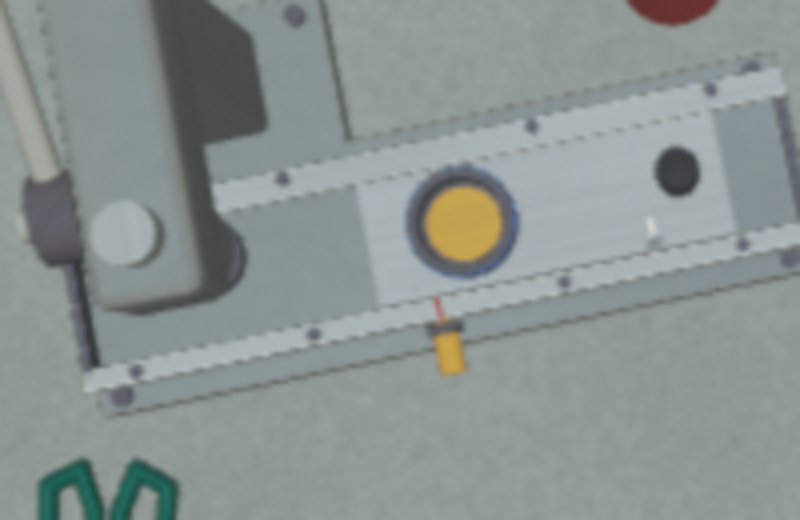

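View pics/t2.png

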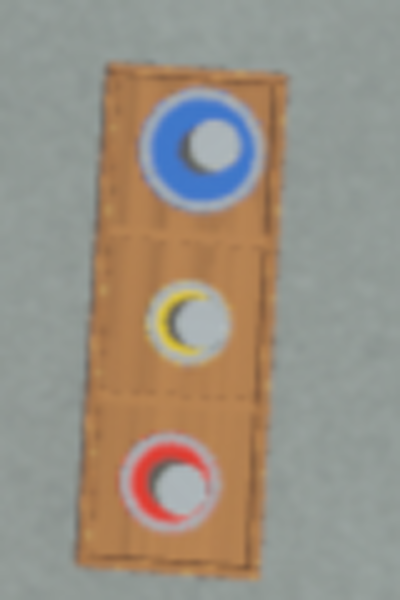

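View pics/s1.png

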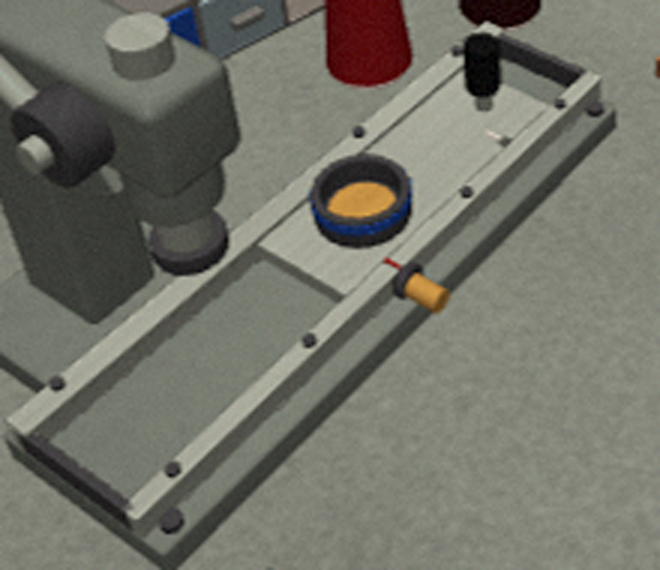

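View pics/s2.png

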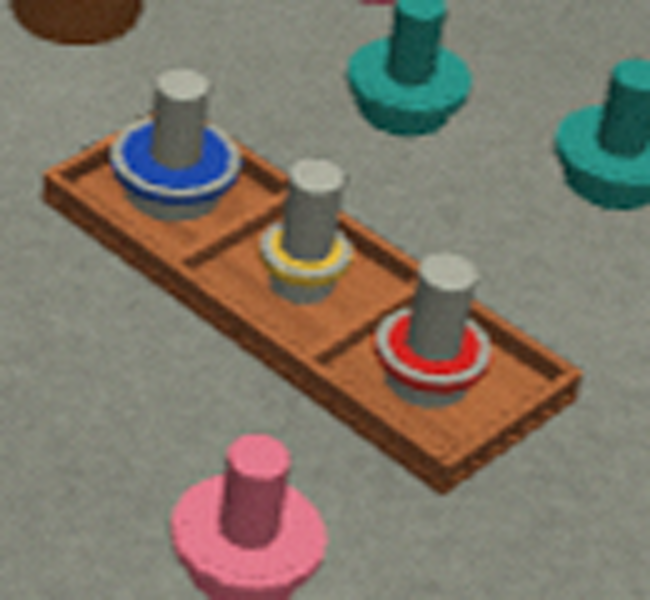

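```bash
python3 - <<'E'
from h import *
t=optics.grab_frame("top"); s=optics.grab_frame("side")
def T(x,y,k,x0,y0): return ((x+.5)/k-.5+x0,(y+.5)/k-.5+y0)
st=T(216,146,5,360,215); sh=T(203,150,5,360,215); die=T(462,221,4,150,170); kn=T(677,171,4,150,170)
print("stemtop",ray(t,*st,.065),"shoulder",ray(t,*sh,.027)); print("die",ray(t,*die,.06)); print("knob",ray(t,*kn,.092))
sst=T(183,83,5,340,205); sdie=T(362,190,3,130,220); skn=T(483,44,3,130,220); ssh=T(177,160,5,340,205)
print("side stem",ray(s,*sst,.065),ray(s,*ssh,.027),"die",ray(s,*sdie,.06),"knob",ray(s,*skn,.092))
print(tri(t,st,s,sst),tri(t,die,s,sdie),tri(t,kn,s,skn))
# rail direction: top front rail edges in crop t1
a=ray(t,*T(85,380,4,150,170),.04);b=ray(t,*T(800,230,4,150,170),.04);d=b-a;print("rail dir",np.degrees(np.arctan2(d[1],d[0])))
a=ray(t,*T(215,208,4,150,170),.04);b=ray(t,*T(785,95,4,150,170),.04);d=b-a;print("rail dir",np.degrees(np.arctan2(d[1],d[0])))
# red line and white line
print("red",ray(t,*T(440,305,4,150,170),.04), "white",ray(t,*T(652,230,4,150,170),.038))
print("tray",[ray(t,*T(x,y,5,360,215),.016)[:2].round(4) for x,y in((108,65),(286,75),(258,578),(78,565))])
for n,p,z in (("reddkn",(182,489),.065),("yel",(203,323),.065)): print(n,ray(t,*T(*p,5,360,215),z))
for n,p,z in (("cone_dark",(370,158),.094),("cone_red",(317,150),.094),("jar",(439,183),.085)): print(n,ray(t,*p,z))
E
```

```text
stemtop [ 0.56413595 -0.26713933  0.065     ] shoulder [ 0.56464997 -0.26729648  0.027     ]
die [0.60304513 0.02740331 0.06      ]
knob [ 0.62680192 -0.08899379  0.092     ]
side stem [ 0.56439201 -0.26523877  0.065     ] [ 0.56168027 -0.26274152  0.027     ] die [0.60094828 0.02998178 0.06      ] knob [ 0.62603075 -0.08738609  0.092     ]
[ 0.56473743 -0.26685113  0.06394408] [0.60355478 0.02806259 0.05676495] [ 0.62720475 -0.08873306  0.09053466]
rail dir -77.7052410759275
rail dir -78.39898905585294
red [0.55869973 0.04144507 0.04      ] white [ 0.60095204 -0.07434287  0.038     ]
tray [array([ 0.603 , -0.2268]), array([ 0.5991, -0.3059]), array([ 0.3772, -0.2924]), array([ 0.3819, -0.2136])]
reddkn [ 0.41958239 -0.25240791  0.065     ]
yel [ 0.48920897 -0.26141251  0.065     ]
cone_dark [ 0.74166257 -0.19499857  0.094     ]
cone_red [ 0.75843048 -0.08392245  0.094     ]
jar [ 0.69109    -0.33997709  0.085     ]
```

carry_out:
  commands:
    - [[-1,40,-6,0,0,0,8],[-1,85,-13,0,0,0,16],[-1,130,-20,0,0,0,23],[-1,175,-27,0,0,0,29.3],[-1,220,-34,0,0,0,29.3]]

```text
time: 0.85
position: [0.4286, -0.3623, 0.2564]
tcp_rot: [3.141, -0.0, -0.05]
wrist_force: [0.5, -0.8, 0.5]
width: 0.0858
```

```bash
cat >> h.py <<'E'
from scipy.spatial.transform import Rotation as Ro
def shift(p,yawdeg=None):
    s=ctrl.get_state();R=Ro.from_euler('xyz',s["tcp_rot"])
    print("tool shift mm",np.round(R.inv().apply(np.array(p)-s["position"])*1e3,1))
    print("pos",s["position"].round(4),"rpy deg",np.degrees(s["tcp_rot"]).round(2),"F",s["wrist_force"].round(1),"w",round(s["width"],4),"t",s["time"])
    if yawdeg is not None:
        G=Ro.from_euler('xyz',[180,0,yawdeg],degrees=True);print("turn",np.degrees((R.inv()*G).as_rotvec()).round(2))
E
python3 -c "
from h import *
shift((.5642,-.2665,.19),-2.8)"
```

```text
tool shift mm [ 130.6 -102.5   66.4]
pos [ 0.4286 -0.3623  0.2564] rpy deg [ 1.7998e+02 -1.0000e-02 -2.8900e+00] F [ 0.5 -0.8  0.5] w 0.0858 t 0.85
turn [ 0.02 -0.01 -0.09]
```

carry_out:
  commands:
    - [[-1,35,-27,10,0,0,0],[-1,70,-55,25,0,0,0],[-1,105,-82,45,0,0,0],[-1,131,-102,66,0,0,0],[-1,131,-102,66,0,0,0]]

```text
time: 1.35
position: [0.5658, -0.26, 0.186]
tcp_rot: [-3.134, 0.004, -0.038]
wrist_force: [0.1, 2.1, -0.8]
width: 0.0857
```

```bash
python3 -c "
from h import *
shift((.5642,-.2665,.057),-2.8)
f=optics.grab_frame('wrist');cv2.imwrite('pics/w1.png',f['frame'])
print(proj(f,(.5642,-.2665,.065)))"
```

```text
tool shift mm [ -0.9   7.6 128.9]
pos [ 0.5658 -0.26    0.186 ] rpy deg [-179.55    0.22   -2.18] F [ 0.1  2.1 -0.8] w 0.0857 t 1.35
turn [-0.45  0.22  0.62]
[329.61421186 240.33267107]
```

View pics/w1.png

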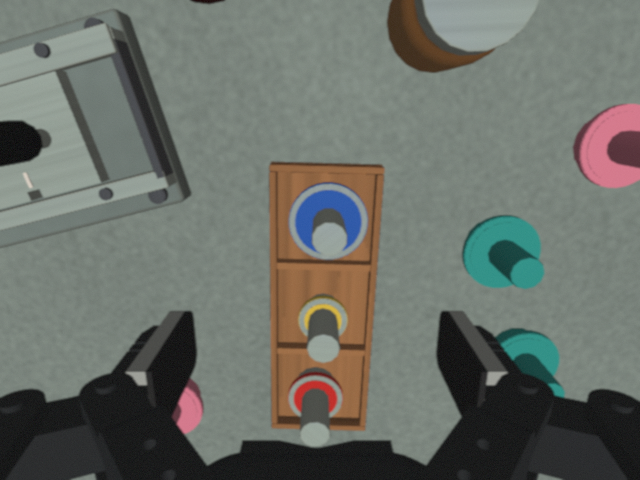

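carry_out:
  commands:
    - [[-1,0,0,20,0,0,0],[-1,0,0,40,0,0,0],[-1,0,0,40,0,0,0],[-1,0,0,40,0,0,0]]

```text
time: 1.8
position: [0.5623, -0.2695, 0.1511]
tcp_rot: [3.141, -0.0, -0.051]
wrist_force: [-0.3, -0.7, 0.5]
width: 0.0853
```

```bash
python3 -c "
from h import *
shift((.5642,-.2665,.057),-2.8)
f=optics.grab_frame('wrist');cv2.imwrite('pics/w2.png',f['frame'])
print(proj(f,(.5642,-.2665,.065)))
shift((.5642,-.2665,.057),-2.8)"
```

```text
tool shift mm [ 1.7 -3.2 94.1]
pos [ 0.5623 -0.2695  0.1511] rpy deg [179.94  -0.    -2.9 ] F [-0.3 -0.7  0.5] w 0.0853 t 1.8
turn [ 0.06 -0.   -0.1 ]
[311.2584183  256.01372329]
tool shift mm [ 0.8 -3.1 94.8]
pos [ 0.5631 -0.2694  0.1518] rpy deg [ 1.7992e+02 -1.0000e-01 -2.8800e+00] F [ 0.8 -0.2  0.7] w 0.0852 t 1.85
turn [ 0.08 -0.1  -0.08]
```

View pics/w2.png

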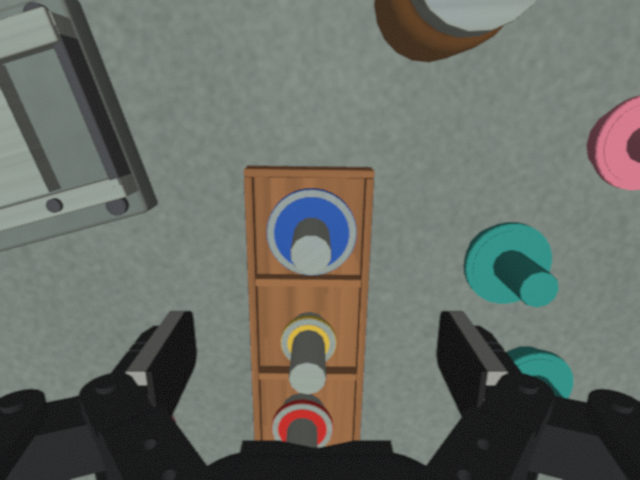

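carry_out:
  commands:
    - [[-1,1.7,-3,30,0,0,0],[-1,1.7,-3,60,0,0,0],[-1,1.7,-3,85,0,0,0],[-1,1.7,-3,94,0,0,0],[-1,1.7,-3,94,0,0,0]]

```text
time: 2.35
position: [0.5645, -0.2653, 0.0561]
tcp_rot: [-3.141, 0.001, -0.049]
wrist_force: [0.2, 0.7, -0.0]
width: 0.0857
```

```bash
python3 -c "
from h import *
shift((.5645,-.2665,.057),-2.8)
f=optics.grab_frame('wrist');cv2.imwrite('pics/w3.png',f['frame'])"
```

```text
tool shift mm [ 0.1  1.2 -0.9]
pos [ 0.5645 -0.2653  0.0561] rpy deg [-1.7999e+02  6.0000e-02 -2.8100e+00] F [ 0.2  0.7 -0. ] w 0.0857 t 2.35
turn [-0.01  0.06 -0.01]
```

View pics/w3.png

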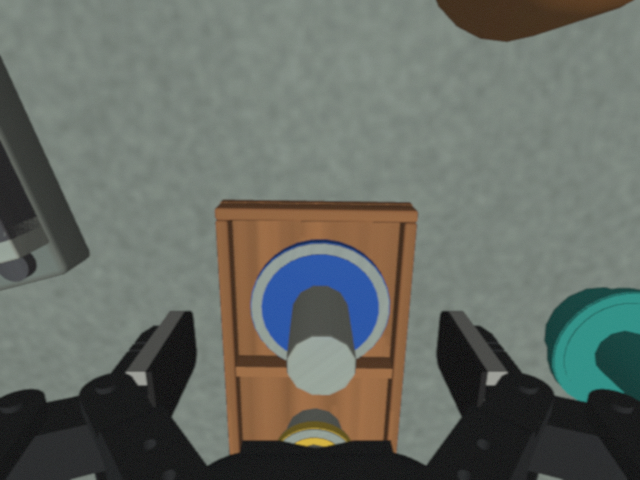

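The stem top (321,365) sits between the jaws, centred; close.

carry_out:
  commands:
    - [[1,0,0,0,0,0,0],[1,0,0,0,0,0,0],[1,0,0,0,0,0,0],[1,0,0,0,0,0,0],[1,0,0,0,0,0,0]]

```text
time: 2.9
position: [0.5653, -0.2655, 0.0571]
tcp_rot: [3.141, -0.001, -0.049]
wrist_force: [1.1, -0.7, 3.2]
width: 0.0204
```

carry_out:
  commands:
    - [[1,0,0,0,0,0,0],[1,0,0,0,0,0,0],[1,0,0,0,0,0,0],[1,0,0,0,0,0,0],[1,0,0,0,0,0,0]]

```text
time: 3.4
position: [0.5653, -0.2655, 0.057]
tcp_rot: [3.141, -0.001, -0.049]
wrist_force: [-0.6, -0.7, 5.8]
width: 0.0205
```

```bash
python3 -c "
from h import *
shift((.602,.0283,.2),-2.8)
f=optics.grab_frame('wrist');cv2.imwrite('pics/w4.png',f['frame'])"
```

```text
tool shift mm [  22.5 -295.2 -143.2]
pos [ 0.5653 -0.2655  0.057 ] rpy deg [ 1.7995e+02 -6.0000e-02 -2.7900e+00] F [-0.6 -0.7  5.8] w 0.0205 t 3.4
turn [ 0.05 -0.06  0.01]
```

View pics/w4.png

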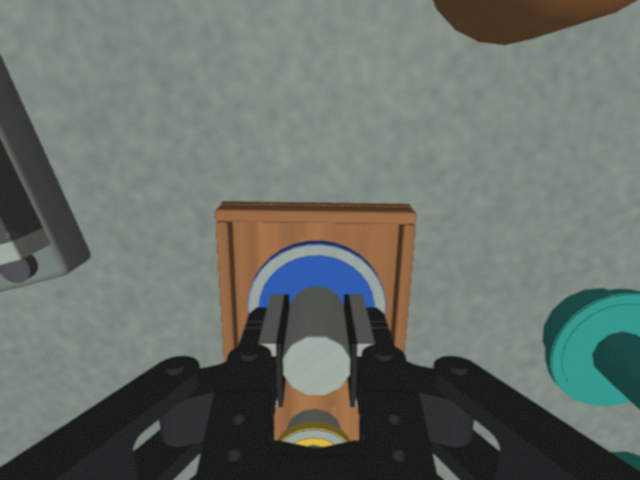

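carry_out:
  commands:
    - [[1,0,0,-20,0,0,0],[1,0,0,-50,0,0,0],[1,0,0,-85,0,0,0],[1,0,0,-120,0,0,0],[1,0,0,-120,0,0,0]]

```text
time: 3.95
position: [0.5678, -0.2658, 0.1808]
tcp_rot: [3.139, -0.009, -0.048]
wrist_force: [1.7, -0.2, -2.7]
width: 0.0207
```

```bash
python3 -c "
from h import *
shift((.602,.0283,.17),-2.8)
f=optics.grab_frame('wrist');cv2.imwrite('pics/w5.png',f['frame'])"
```

```text
tool shift mm [  19.9 -295.4   10.1]
pos [ 0.5678 -0.2658  0.1808] rpy deg [179.83  -0.51  -2.76] F [ 1.7 -0.2 -2.7] w 0.0207 t 3.95
turn [ 0.17 -0.51  0.04]
```

View pics/w5.png

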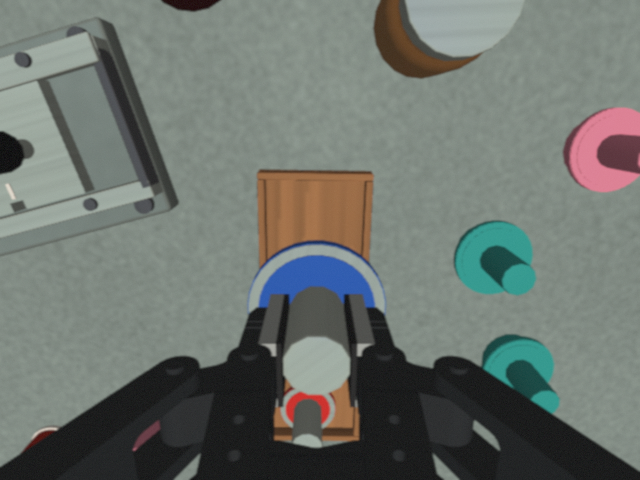

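carry_out:
  commands:
    - [[1,1,-25,0,0,0,-2],[1,4,-65,0,0,0,-5],[1,7,-105,0,0,0,-9],[1,10,-145,0,0,0,-12],[1,13,-185,0,0,0,-14.7]]

```text
time: 4.5
position: [0.5844, -0.078, 0.1726]
tcp_rot: [-3.139, 0.006, 0.211]
wrist_force: [0.3, -0.1, -3.9]
width: 0.0208
```

```bash
python3 -c "
from h import *
shift((.602,.0283,.17),11.9)"
```

```text
tool shift mm [  39.5 -100.2    2.7]
pos [ 0.5844 -0.078   0.1726] rpy deg [-179.83    0.37   12.12] F [ 0.3 -0.1 -3.9] w 0.0208 t 4.5
turn [-0.17  0.37  0.22]
```

carry_out:
  commands:
    - [[1,12,-30,0,0,0,0],[1,25,-60,0,0,0,0],[1,36,-88,0,0,0,0],[1,36,-88,0,0,0,0],[1,36,-88,0,0,0,0]]

```text
time: 5.0
position: [0.6017, 0.0147, 0.1731]
tcp_rot: [-3.14, 0.006, 0.212]
wrist_force: [-0.6, -0.8, -2.6]
width: 0.0202
```

carry_out:
  commands:
    - [[1,0,0,0,0,0,0],[1,0,0,0,0,0,0],[1,0,0,0,0,0,0]]

```text
time: 5.3
position: [0.6036, 0.0111, 0.1758]
tcp_rot: [3.141, 0.001, 0.206]
wrist_force: [-0.6, 0.5, -2.6]
width: 0.0204
```

```bash
python3 -c "
from h import *
shift((.602,.0283,.125),11.9)
f=optics.grab_frame('wrist');cv2.imwrite('pics/w6.png',f['frame'])
f=optics.grab_frame('side');cv2.imwrite('pics/s6.png',f['frame'])
f=optics.grab_frame('top');crop(f,180,150,200,150,4,'pics/t6.png')"
```

```text
tool shift mm [  2.  -17.1  50.8]
pos [0.6036 0.0111 0.1758] rpy deg [1.7997e+02 6.0000e-02 1.1790e+01] F [-0.6  0.5 -2.6] w 0.0204 t 5.3
turn [ 0.03  0.06 -0.11]
```

View pics/w6.png

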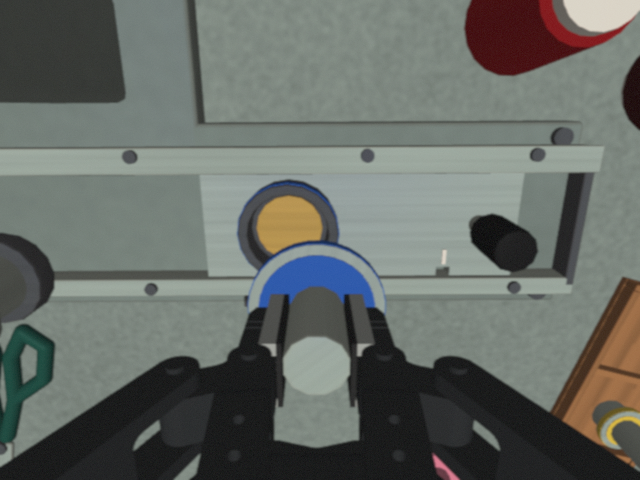

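View pics/s6.png

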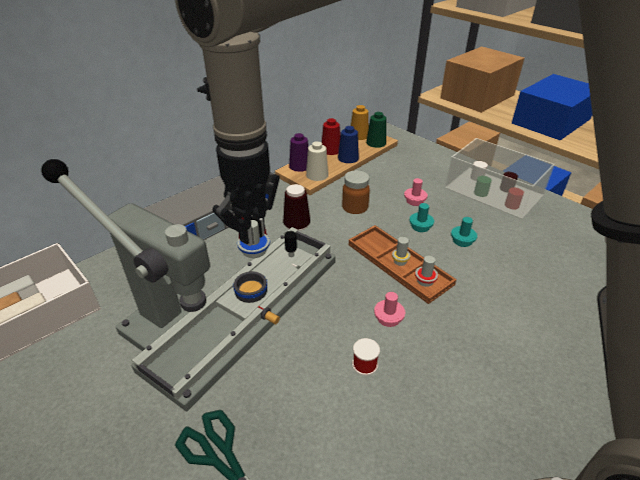

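```bash
python3 - <<'E'
from h import *
f=optics.grab_frame('wrist');s=ctrl.get_state();print(s["position"],s["tcp_rot"])
print("stemtop proj",proj(f,(*s["position"][:2],s["position"][2]+.008)), "shoulder",proj(f,(*s["position"][:2],s["position"][2]-.030)))
im=cv2.resize(f["frame"][160:330,200:460],None,fx=3,fy=3,interpolation=cv2.INTER_CUBIC)
cv2.imwrite("pics/w7.png",im)
for a in np.arange(0,360,45):
    c=np.cos(np.radians(a));sn=np.sin(np.radians(a))
    print(a,proj(f,(.602+.03*c,.0283+.03*sn,.06)).round(1),proj(f,(.602+.0235*c,.0283+.0235*sn,.06)).round(1))
E
```

```text
[0.60388603 0.01218988 0.17636343] [ 3.14151639e+00 -1.06902325e-04  2.07266762e-01]
stemtop proj [317.71113341 366.70912567] shoulder [317.28171563 309.18238356]
0 [299.3 190.1] [297.1 201. ]
45 [260.1 197.4] [266.7 206.6]
90 [239.4 229.1] [250.3 231.2]
135 [248.5 264.9] [257.3 259.4]
180 [280.4 284.6] [282.3 275. ]
225 [317.2 278.2] [311.3 269.9]
270 [338.9 248.8] [328.3 246.7]
315 [332.2 212.1] [322.8 218. ]
```

View pics/w7.png

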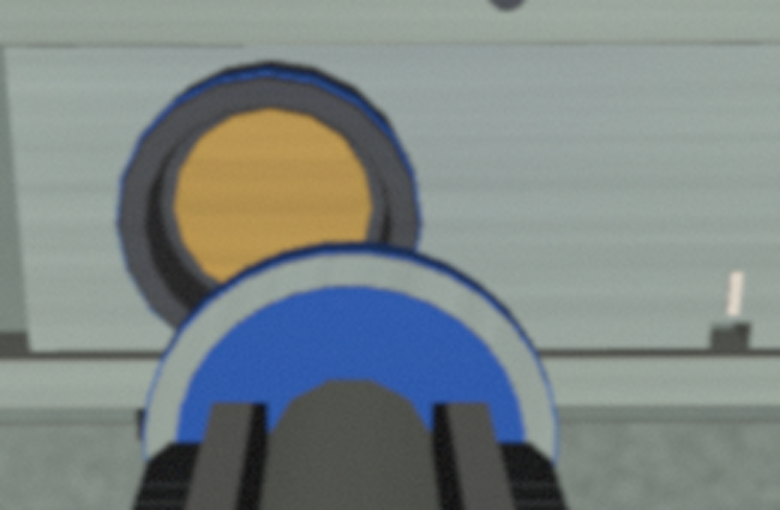

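View pics/t6.png

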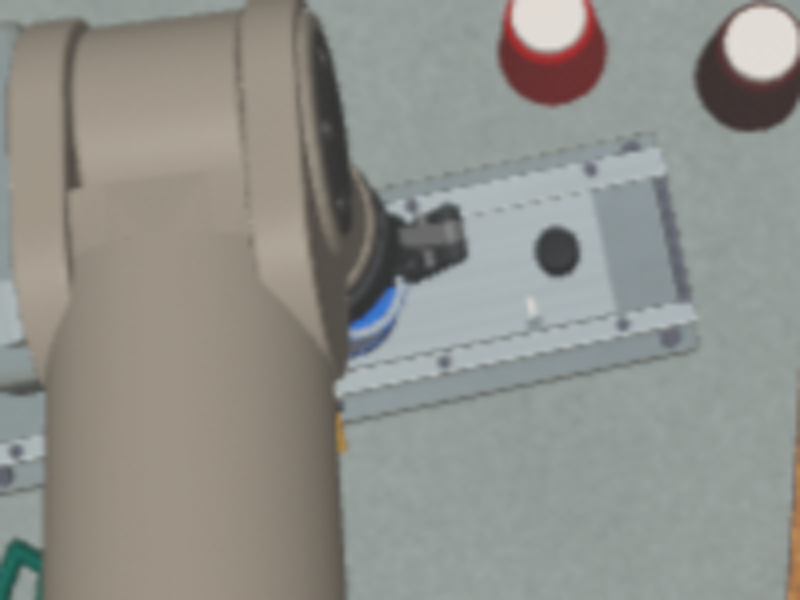

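```bash
python3 - <<'E'
from h import *
from scipy.optimize import least_squares
f=optics.grab_frame('wrist');s=ctrl.get_state();p=s["position"]
def fit(pts,z,r):
    P=np.array([ray(f,(x+.5)/3-.5+200,(y+.5)/3-.5+160,z)[:2] for x,y in pts])
    q=least_squares(lambda c:np.hypot(*(P-c[:2]).T)-r,P.mean(0));q2=least_squares(lambda c:np.hypot(*(P-c[:2]).T)-c[2],[*P.mean(0),r])
    return q.x.round(4),q2.x.round(4),(q2.fun*1e3).round(1)
print("rim",fit([(122,212),(135,148),(195,93),(270,80),(340,95),(395,155),(415,215)],.06,.03))
print("bore",fit([(148,215),(165,155),(215,115),(270,105),(330,118),(372,155),(388,205),(205,300),(172,275)],.06,.0235))
print("shoulder",p[:2],fit([(145,430),(162,365),(210,300),(270,262),(350,248),(440,268),(500,310),(540,370),(556,440)],p[2]-.030,.027))
E
```

```text
rim (array([0.6037, 0.0293]), array([0.605 , 0.0296, 0.0289]), array([-0.4,  0.5,  0.1, -0.5,  0.4, -0.4,  0.3]))
bore (array([0.6062, 0.0291]), array([0.6065, 0.0293, 0.0231]), array([ 0.9,  0.5, -0.4, -0.8, -0. ,  0.5,  0.3, -1. ,  0.2]))
shoulder [0.60390698 0.01232501] (array([0.6045, 0.0129]), array([0.6046, 0.0129, 0.0269]), array([ 0.1, -0.2, -0.1,  0.2,  0.1, -0. , -0.2, -0.2,  0.2]))
```

carry_out:
  commands:
    - [[1,2,-10,5,0,0,0],[1,3.2,-15.9,25,0,0,0],[1,3.2,-15.9,45,0,0,0],[1,3.2,-15.9,56,0,0,0],[1,3.2,-15.9,56,0,0,0]]

```text
time: 6.05
position: [0.602, 0.0291, 0.118]
tcp_rot: [-3.141, 0.005, 0.209]
wrist_force: [-0.2, 0.0, -2.9]
width: 0.0203
```

carry_out:
  commands:
    - [[1,0,0,0,0,0,0],[1,0,0,0,0,0,0],[1,0,0,0,0,0,0]]

```text
time: 6.35
position: [0.6046, 0.0289, 0.1215]
tcp_rot: [3.141, -0.002, 0.208]
wrist_force: [-0.3, 0.2, -2.6]
width: 0.0201
```

```bash
python3 -c "
from h import *
shift((.6037,.0285,.096),11.9)
f=optics.grab_frame('wrist');crop(f,200,160,260,200,3,'pics/w8.png')
f=optics.grab_frame('side');crop(f,170,180,160,130,5,'pics/s8.png')"
```

```text
tool shift mm [-1.1  0.2 25.5]
pos [0.6046 0.0289 0.1215] rpy deg [ 1.7998e+02 -1.4000e-01  1.1900e+01] F [-0.3  0.2 -2.6] w 0.0201 t 6.35
turn [ 0.02 -0.14  0.  ]
```

View pics/w8.png

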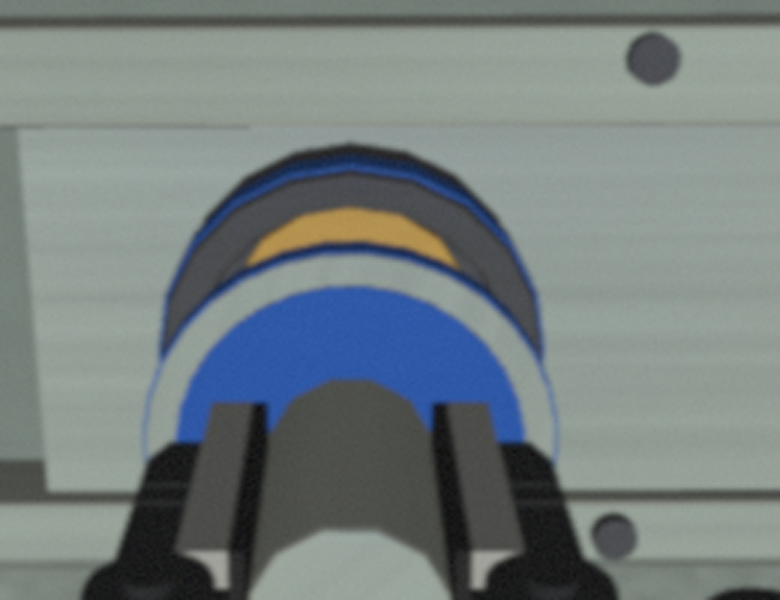

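View pics/s8.png

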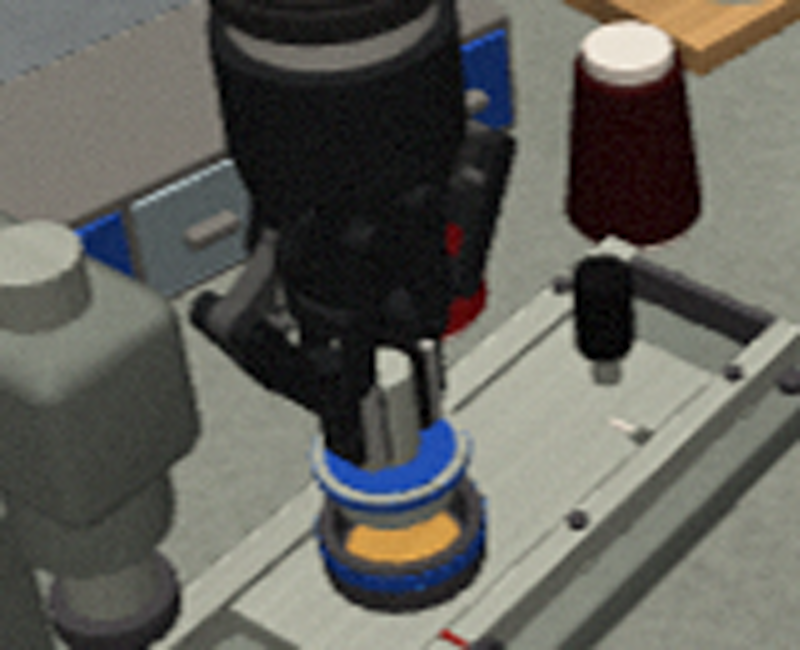

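```bash
python3 - <<'E'
from h import *
from scipy.optimize import least_squares
f=optics.grab_frame('wrist');g=optics.grab_frame('side');s=ctrl.get_state();p=s["position"];print(p)
def fit(f,pts,k,x0,y0,z,r):
    P=np.array([ray(f,(x+.5)/k-.5+x0,(y+.5)/k-.5+y0,z)[:2] for x,y in pts])
    q=least_squares(lambda c:np.hypot(*(P-c[:2]).T)-r,P.mean(0));return q.x.round(4),(q.fun*1e3).round(1)
print("rim",fit(f,[(165,315),(200,245),(260,195),(350,172),(430,190),(500,240),(540,310)],3,200,160,.06,.03))
print("bore",fit(f,[(245,262),(290,222),(350,208),(410,220),(455,262)],3,200,160,.06,.0235))
print("shoulder",fit(f,[(145,430),(162,365),(210,300),(270,262),(350,248),(440,268),(500,310),(540,370),(556,440)],3,200,160,p[2]-.030,.027))
# side: shoulder top outline left, bottom, right; rim outline
print("side sh",fit(g,[(315,452),(330,485),(392,512),(455,485),(470,445)],5,170,180,p[2]-.030,.027))
print("side rim",fit(g,[(318,520),(340,555),(402,580),(465,550),(485,515)],5,170,180,.06,.03))
E
```

```text
[0.60401478 0.02879801 0.12077041]
rim (array([0.6036, 0.0288]), array([-0.1, -0.2,  0.1,  0.3, -0.1, -0.3,  0.1]))
bore (array([0.604 , 0.0292]), array([-1.1,  0.3,  0.7,  0.6, -1.2]))
shoulder (array([0.6048, 0.0295]), array([ 0. , -0.2, -0.1,  0.2,  0.1, -0. , -0.2, -0.2,  0.2]))
side sh (array([0.6006, 0.0306]), array([ 0.9, -1.8,  1. , -0. , -0.6]))
side rim (array([0.6017, 0.0296]), array([ 0.2, -2. ,  1.8, -0.7, -0.8]))
```

carry_out:
  commands:
    - [[1,-0.4,0.4,5,0,0,0],[1,-0.4,0.4,10,0,0,0],[1,-0.4,0.4,14,0,0,0],[1,-0.4,0.4,18,0,0,0],[1,-0.4,0.4,18,0,0,0]]

```text
time: 7.05
position: [0.6027, 0.0284, 0.1012]
tcp_rot: [-3.141, 0.002, 0.208]
wrist_force: [0.2, -0.3, -3.0]
width: 0.0204
```

```bash
python3 -c "
from h import *
shift((.6037,.0283,.096),11.9)
f=optics.grab_frame('wrist');crop(f,200,160,260,200,3,'pics/w9.png')
f=optics.grab_frame('side');crop(f,170,180,160,130,5,'pics/s9.png')"
```

```text
tool shift mm [1.  0.3 5.2]
pos [0.6027 0.0284 0.1012] rpy deg [-1.7998e+02  1.1000e-01  1.1920e+01] F [ 0.2 -0.3 -3. ] w 0.0204 t 7.05
turn [-0.02  0.11  0.02]
```

View pics/w9.png

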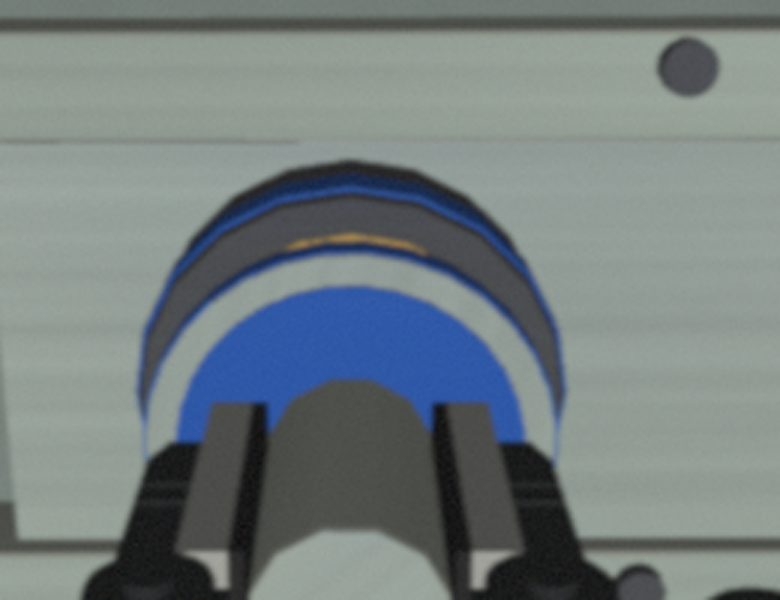

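View pics/s9.png

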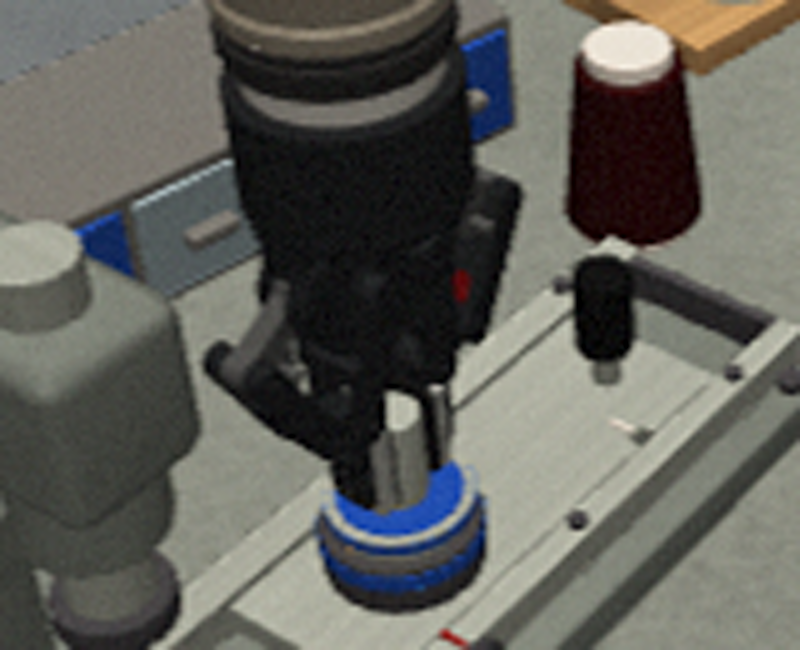

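carry_out:
  commands:
    - [[1,0,0,2,0,0,0],[1,0,0,4,0,0,0],[1,0,0,4,0,0,0]]

```text
time: 7.45
position: [0.6032, 0.0284, 0.098]
tcp_rot: [-3.142, 0.001, 0.208]
wrist_force: [0.1, -0.3, -3.2]
width: 0.0203
```

carry_out:
  commands:
    - [[1,0,0,1,0,0,0],[1,0,0,2,0,0,0],[1,0,0,2,0,0,0]]

```text
time: 7.75
position: [0.6034, 0.0284, 0.0962]
tcp_rot: [3.142, 0.0, 0.208]
wrist_force: [0.5, 0.4, -2.9]
width: 0.0204
```

carry_out:
  commands:
    - [[1,0,0,1,0,0,0],[1,0,0,1,0,0,0],[1,0,0,1,0,0,0]]

```text
time: 8.05
position: [0.6035, 0.0284, 0.096]
tcp_rot: [3.141, -0.0, 0.208]
wrist_force: [-2.0, 0.1, 2.1]
width: 0.0207
```

carry_out:
  commands:
    - [[1,0,0,0.7,0,0,0],[1,0,0,0.7,0,0,0],[1,0,0,0.7,0,0,0]]

```text
time: 8.35
position: [0.6035, 0.0284, 0.096]
tcp_rot: [3.141, -0.001, 0.208]
wrist_force: [-4.2, -0.7, 6.8]
width: 0.0206
```

```bash
python3 -c "
from h import *
f=optics.grab_frame('wrist');crop(f,200,160,260,200,3,'pics/w10.png')
f=optics.grab_frame('side');crop(f,170,180,160,130,5,'pics/s10.png')"
```

View pics/w10.png

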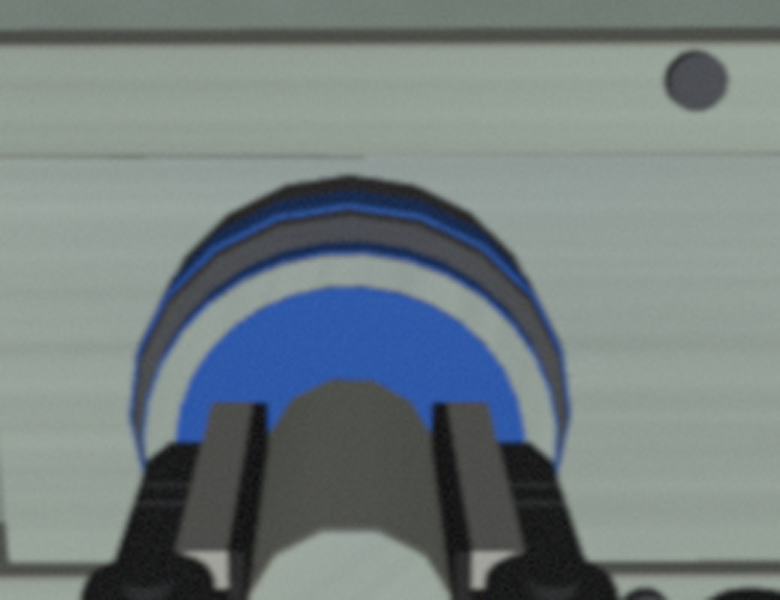

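View pics/s10.png

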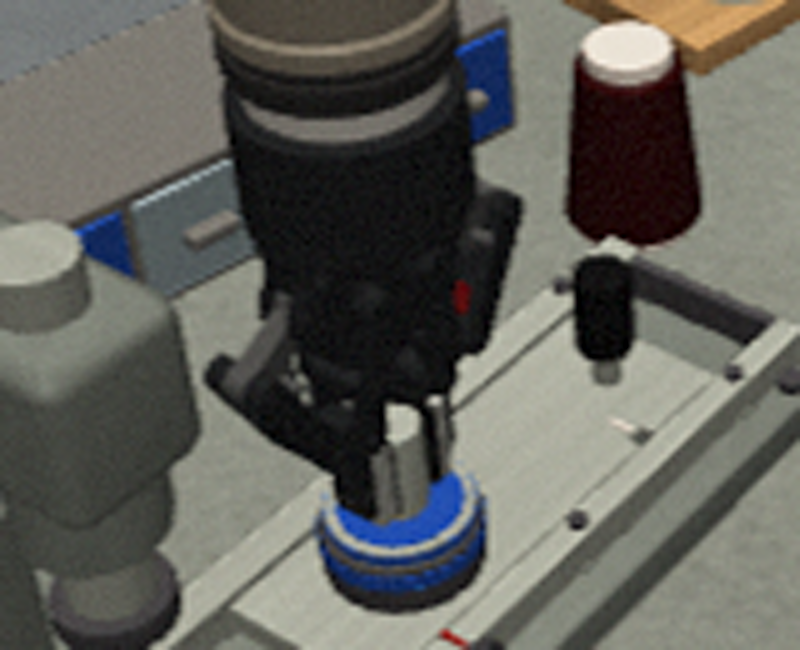

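Shoulder lies on the rim, contact force 6.8 N. Release.

carry_out:
  commands:
    - [[-1,0,0,0,0,0,0],[-1,0,0,0,0,0,0],[-1,0,0,0,0,0,0],[-1,0,0,0,0,0,0],[-1,0,0,0,0,0,0]]

```text
time: 8.95
position: [0.6035, 0.0284, 0.0944]
tcp_rot: [-3.142, 0.0, 0.208]
wrist_force: [-0.1, 0.5, -0.4]
width: 0.0854
```

carry_out:
  commands:
    - [[-1,0,0,0,0,0,0],[-1,0,0,0,0,0,0],[-1,0,0,0,0,0,0]]

```text
time: 9.25
position: [0.6034, 0.0284, 0.0945]
tcp_rot: [3.142, 0.0, 0.208]
wrist_force: [0.4, 0.2, 1.4]
width: 0.0853
```

```bash
python3 -c "
from h import *
f=optics.grab_frame('wrist');cv2.imwrite('pics/w11.png',f['frame'])
shift((.6267,-.0885,.17),11.9)"
```

```text
tool shift mm [ -1.4 119.2 -75.5]
pos [0.6034 0.0284 0.0945] rpy deg [180.     0.    11.92] F [-0.7 -0.5  0.2] w 0.0853 t 9.3
turn [0.   0.   0.02]
```

View pics/w11.png

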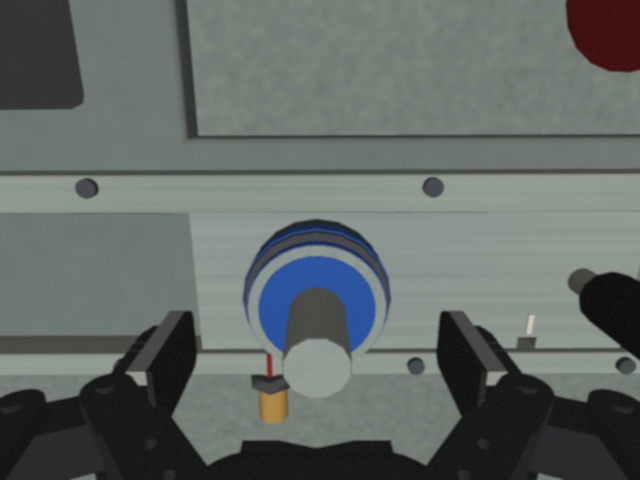

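carry_out:
  commands:
    - [[-1,0,0,-20,0,0,0],[-1,0,0,-45,0,0,0],[-1,0,0,-70,0,0,0],[-1,0,20,-76,0,0,0],[-1,-1,60,-76,0,0,0]]

```text
time: 9.8
position: [0.6162, -0.025, 0.1731]
tcp_rot: [-3.138, -0.005, 0.217]
wrist_force: [0.6, -0.4, -0.8]
width: 0.0852
```

carry_out:
  commands:
    - [[-1,0,40,0,0,0,0],[-1,0,58,0,0,0,0],[-1,0,58,0,0,0,0],[-1,0,58,0,0,0,0],[-1,0,58,0,0,0,0]]

```text
time: 10.3
position: [0.6267, -0.0838, 0.1705]
tcp_rot: [-3.139, -0.0, 0.212]
wrist_force: [0.1, 0.1, 0.6]
width: 0.0856
```

carry_out:
  commands:
    - [[-1,0,0,0,0,0,0],[-1,0,0,0,0,0,0]]

```text
time: 10.5
position: [0.6268, -0.0854, 0.1707]
tcp_rot: [-3.141, -0.0, 0.211]
wrist_force: [0.5, 0.0, -0.7]
width: 0.0855
```

```bash
python3 -c "
from h import *
shift((.6267,-.0885,.079),11.9)
f=optics.grab_frame('wrist');cv2.imwrite('pics/w12.png',f['frame'])
print(proj(f,(.6267,-.0885,.092)))
f=optics.grab_frame('side');crop(f,170,180,160,130,5,'pics/s12.png')"
```

```text
tool shift mm [-0.8  3.1 91.7]
pos [ 0.6268 -0.0854  0.1707] rpy deg [-1.7996e+02 -1.0000e-02  1.2070e+01] F [ 0.5  0.  -0.7] w 0.0855 t 10.5
turn [-0.04 -0.01  0.17]
[323.46953677 265.94217514]
```

View pics/w12.png

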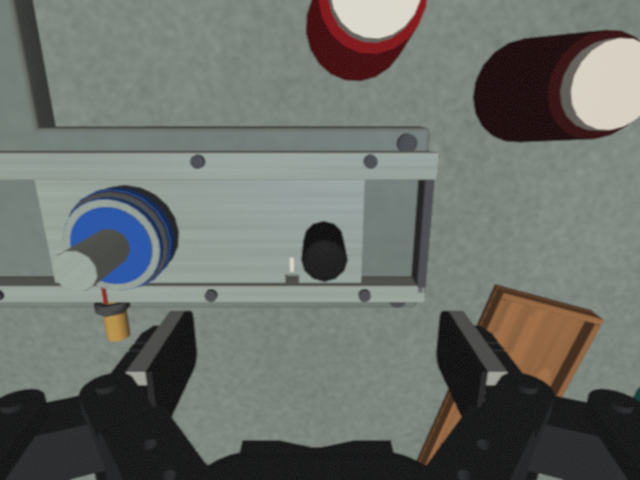

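View pics/s12.png

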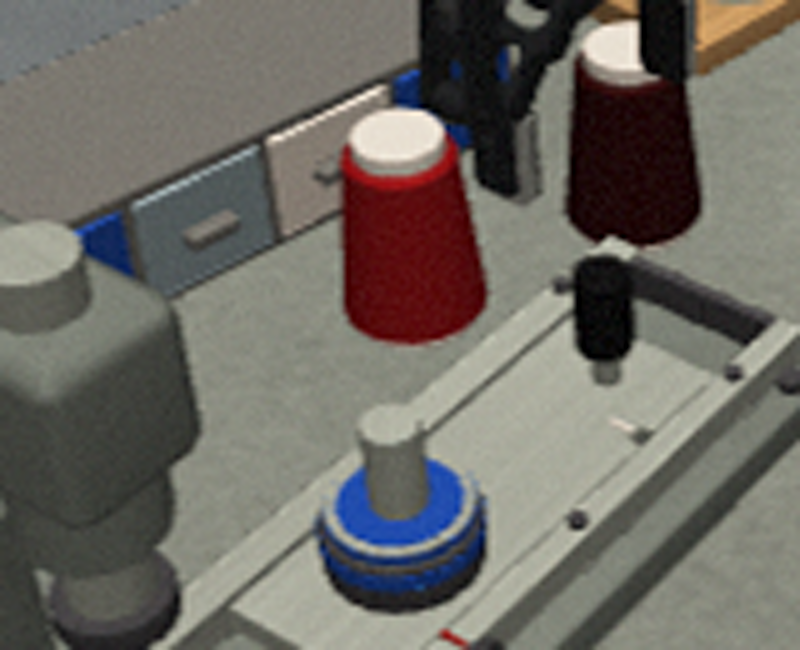

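carry_out:
  commands:
    - [[-1,0.3,3,25,0,0,0],[-1,0.3,3,55,0,0,0],[-1,0.3,3,80,0,0,0],[-1,0.3,3,90,0,0,0],[-1,0.3,3,90,0,0,0]]

```text
time: 11.1
position: [0.6264, -0.0899, 0.0789]
tcp_rot: [-3.14, 0.004, 0.208]
wrist_force: [-0.1, -0.4, 0.2]
width: 0.0853
```

carry_out:
  commands:
    - [[-1,0,0,0,0,0,0],[-1,0,0,0,0,0,0]]

```text
time: 11.3
position: [0.6292, -0.0902, 0.0826]
tcp_rot: [3.14, -0.004, 0.208]
wrist_force: [0.6, 0.0, 0.2]
width: 0.0856
```

```bash
python3 -c "
from h import *
shift((.6267,-.0885,.079),11.9)
f=optics.grab_frame('wrist');cv2.imwrite('pics/w13.png',f['frame'])"
```

```text
tool shift mm [-2.1 -2.2  3.6]
pos [ 0.6292 -0.0902  0.0826] rpy deg [179.93  -0.2   11.92] F [0.6 0.  0.2] w 0.0856 t 11.3
turn [ 0.07 -0.2   0.02]
```

View pics/w13.png

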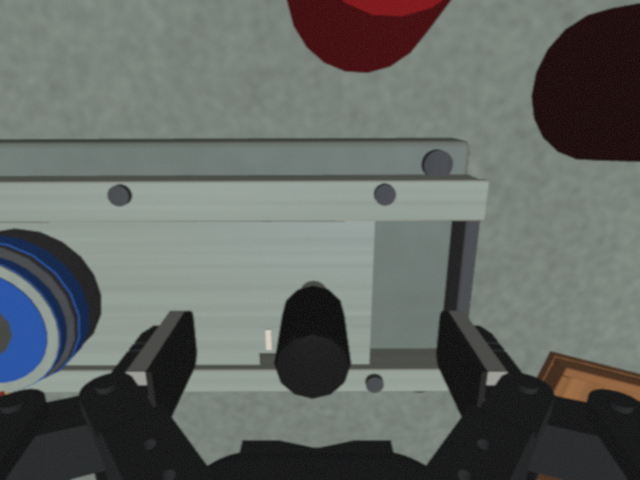

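carry_out:
  commands:
    - [[-1,-0.3,-1.5,3,0,0,0],[1,-0.3,-1.5,3,0,0,0],[1,-0.3,-1.5,3,0,0,0],[1,-0.3,-1.5,3,0,0,0],[1,-0.3,-1.5,3,0,0,0]]

```text
time: 11.85
position: [0.6272, -0.0888, 0.0776]
tcp_rot: [3.142, -0.0, 0.208]
wrist_force: [0.3, 0.7, -0.0]
width: 0.0281
```

carry_out:
  commands:
    - [[1,0,0,0,0,0,0],[1,0,0,0,0,0,0],[1,0,0,0,0,0,0],[1,0,0,0,0,0,0],[1,0,0,0,0,0,0]]

```text
time: 12.35
position: [0.6272, -0.0891, 0.0778]
tcp_rot: [3.141, -0.0, 0.208]
wrist_force: [-1.2, -1.5, 1.9]
width: 0.0226
```

```bash
python3 -c "
from h import *
shift((.6017,.0305,.079),11.9)
f=optics.grab_frame('wrist');cv2.imwrite('pics/w14.png',f['frame'])"
```

```text
tool shift mm [  -0.3 -122.3   -1.2]
pos [ 0.6272 -0.0891  0.0778] rpy deg [ 1.7997e+02 -1.0000e-02  1.1910e+01] F [-1.2 -1.5  1.9] w 0.0226 t 12.35
turn [ 0.03 -0.01  0.01]
```

View pics/w14.png

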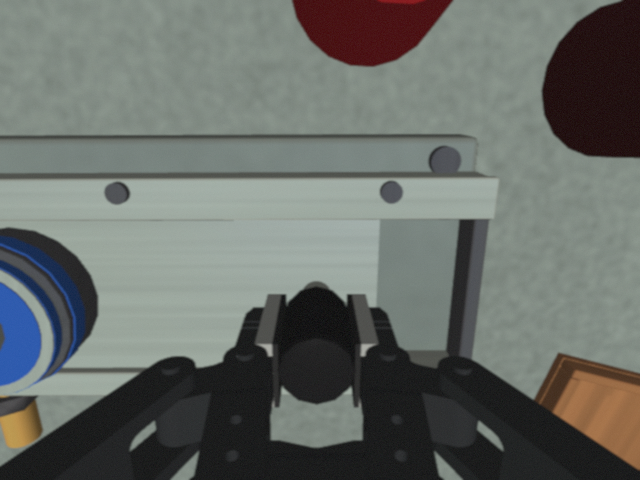

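carry_out:
  commands:
    - [[1,0,-3,0,0,0,0],[1,0,-9,0,0,0,0],[1,0,-17,0,0,0,0],[1,0,-26,0,0,0,0],[1,0,-35,0,0,0,0]]

```text
time: 12.9
position: [0.6206, -0.0582, 0.0778]
tcp_rot: [3.136, -0.001, 0.205]
wrist_force: [1.4, -5.7, 1.6]
width: 0.0224
```

carry_out:
  commands:
    - [[1,0,-9,0,0,0,0],[1,0,-18,0,0,0,0],[1,0,-27,0,0,0,0],[1,0,-36,0,0,0,0],[1,0,-45,0,0,0,0]]

```text
time: 13.4
position: [0.6112, -0.014, 0.0778]
tcp_rot: [3.137, -0.0, 0.205]
wrist_force: [1.4, -6.2, 2.2]
width: 0.0226
```

```bash
python3 -c "
from h import *
shift((.6017,.0305,.0778),11.9)"
```

```text
tool shift mm [ -0.2 -45.5  -0.2]
pos [ 0.6112 -0.014   0.0778] rpy deg [ 1.7972e+02 -2.0000e-02  1.1770e+01] F [ 1.4 -6.2  2.2] w 0.0226 t 13.4
turn [ 0.28 -0.02 -0.13]
```

carry_out:
  commands:
    - [[1,0,-7,0,0,0,0],[1,0,-14,0,0,0,0],[1,0,-20,0,0,0,0],[1,0,-25,0,0,0,0],[1,0,-28,0,0,0,0]]

```text
time: 13.9
position: [0.6048, 0.0155, 0.0778]
tcp_rot: [3.139, 0.0, 0.207]
wrist_force: [-0.9, -3.2, 4.1]
width: 0.0227
```

carry_out:
  commands:
    - [[1,0,0,0,0,0,0],[1,0,0,0,0,0,0],[1,0,0,0,0,0,0]]

```text
time: 14.2
position: [0.6044, 0.0177, 0.0778]
tcp_rot: [-3.141, 0.001, 0.209]
wrist_force: [-2.8, -2.7, 5.7]
width: 0.0226
```

```bash
python3 - <<'E'
from h import *
shift((.6017,.0305,.0778),11.9)
f=optics.grab_frame('wrist');cv2.imwrite('pics/w15.png',f['frame'])
g=optics.grab_frame('side');crop(g,170,190,160,130,5,'pics/s15.png')
E
```

```text
tool shift mm [  0.1 -13.1  -0. ]
pos [0.6044 0.0177 0.0778] rpy deg [-1.7995e+02  4.0000e-02  1.1950e+01] F [-2.8 -2.7  5.7] w 0.0226 t 14.2
turn [-0.05  0.04  0.05]
```

View pics/w15.png

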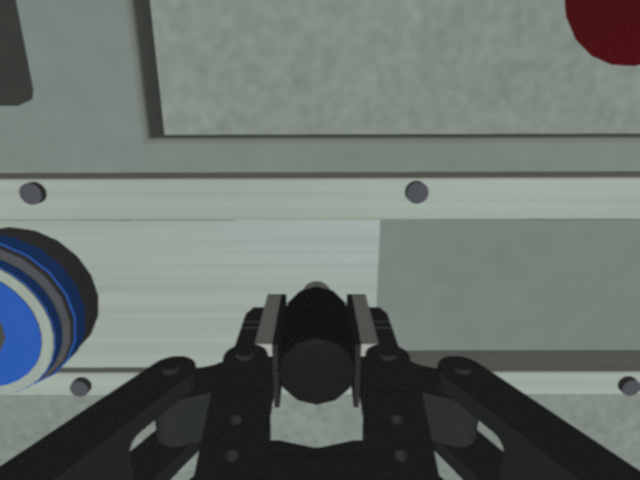

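View pics/s15.png

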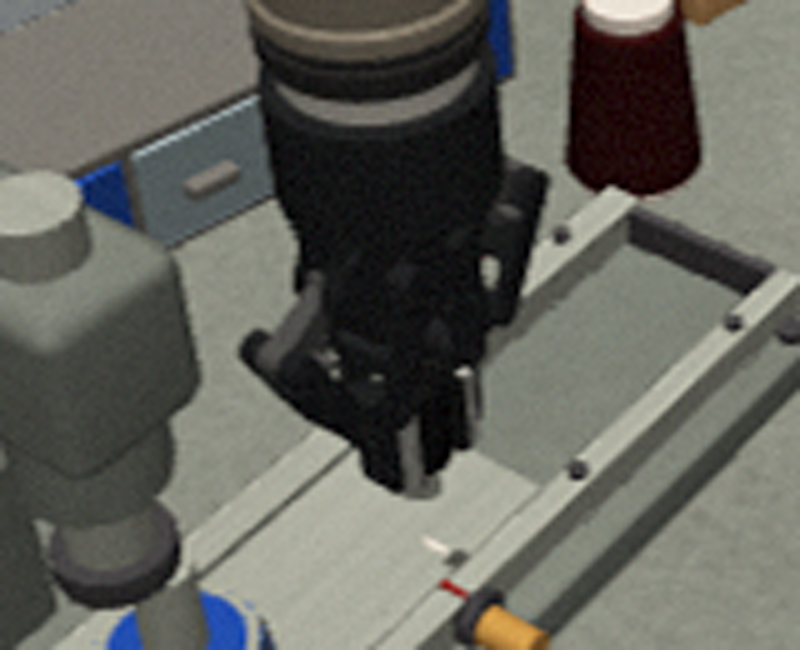

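```bash
cat >> h.py <<'E'
u=np.array([-0.2073,0.9783])
def T(x,y,k,x0,y0): return ((x+.5)/k-.5+x0,(y+.5)/k-.5+y0)
E
python3 - <<'E'
from h import *
g=optics.grab_frame('side')
for n,p,z in(("w1",(425,538),.038),("w2",(447,551),.038),("r1",(442,583),.04),("r2",(466,595),.04)):
    q=ray(g,*T(*p,5,170,190),z)[:2];print(n,q.round(4),"u",(q@u).round(4))
for z in (.03,.034,.038): print((ray(g,*T(447,551,5,170,190),z)[:2]@u).round(4))
E
```

```text
w1 [0.586  0.0342] u -0.088
w2 [0.5756 0.0323] u -0.0877
r1 [0.563  0.0439] u -0.0738
r2 [0.5528 0.0412] u -0.0743
-0.093
-0.0904
-0.0877
```

carry_out:
  commands:
    - [[1,0,-2,0,0,0,0],[1,0,-4,0,0,0,0],[1,0,-6,0,0,0,0],[1,0,-7,0,0,0,0],[1,0,-7,0,0,0,0]]

```text
time: 14.85
position: [0.6031, 0.0235, 0.0778]
tcp_rot: [3.141, 0.001, 0.208]
wrist_force: [-2.1, -2.2, 5.5]
width: 0.0224
```

carry_out:
  commands:
    - [[1,0,-1,0,0,0,0],[1,0,-1,0,0,0,0],[1,0,-1,0,0,0,0]]

```text
time: 15.15
position: [0.6029, 0.0246, 0.0778]
tcp_rot: [3.141, 0.001, 0.208]
wrist_force: [-2.6, -3.5, 5.6]
width: 0.0227
```

carry_out:
  commands:
    - [[1,0,-1,0,0,0,0],[1,0,-1,0,0,0,0],[1,0,-1,0,0,0,0]]

```text
time: 15.45
position: [0.6026, 0.0259, 0.0778]
tcp_rot: [-3.141, 0.001, 0.208]
wrist_force: [-2.5, -2.2, 4.9]
width: 0.0224
```

carry_out:
  commands:
    - [[1,0,-1,0,0,0,0],[1,0,-1,0,0,0,0],[1,0,-1,0,0,0,0]]

```text
time: 15.75
position: [0.6019, 0.0293, 0.0778]
tcp_rot: [-3.138, 0.001, 0.209]
wrist_force: [-3.6, 1.0, 6.1]
width: 0.0227
```

carry_out:
  commands:
    - [[1,0,0,0,0,0,0],[1,0,0,0,0,0,0],[1,0,0,0,0,0,0]]

```text
time: 16.05
position: [0.6016, 0.0304, 0.0778]
tcp_rot: [-3.137, 0.001, 0.211]
wrist_force: [-4.2, 2.0, 5.7]
width: 0.0228
```

```bash
python3 - <<'E'
from h import *
shift((.6017,.0305,.0778),11.9)
F=[]
for i in range(1):
    g=optics.grab_frame('side');crop(g,170,190,160,130,5,'pics/s16.png')
print(ctrl.get_state()["position"]);f=optics.grab_frame('wrist');cv2.imwrite('pics/w16.png',f['frame'])
E
```

```text
tool shift mm [ 0.1 -0.  -0. ]
pos [0.6016 0.0304 0.0778] rpy deg [-1.7974e+02  7.0000e-02  1.2070e+01] F [-4.2  2.   5.7] w 0.0228 t 16.05
turn [-0.26  0.07  0.17]
[0.60160913 0.03043531 0.07777162]
```

View pics/s16.png

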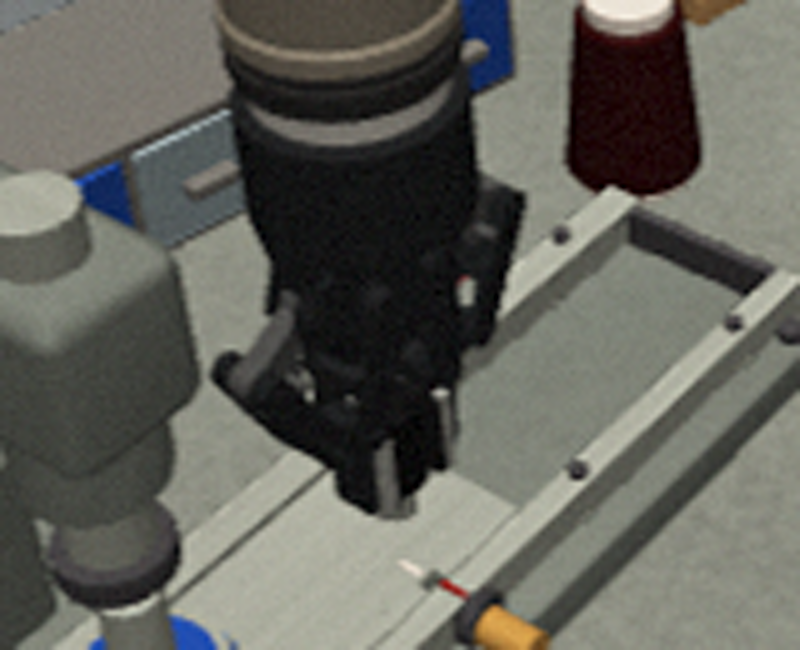

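```bash
python3 - <<'E'
from h import *
g=optics.grab_frame('side')
for n,p,z in(("w1",(401,562),.038),("w2",(422,574),.038),("r1",(442,583),.04),("r2",(466,595),.04)):
    q=ray(g,*T(*p,5,170,190),z)[:2];print(n,q.round(4),"u",(q@u).round(4))
crop(g,235,290,45,35,16,'pics/s17.png')
E
```

```text
w1 [0.5825 0.0474] u -0.0743
w2 [0.5728 0.0455] u -0.0743
r1 [0.563  0.0439] u -0.0738
r2 [0.5528 0.0412] u -0.0743
```

View pics/s17.png

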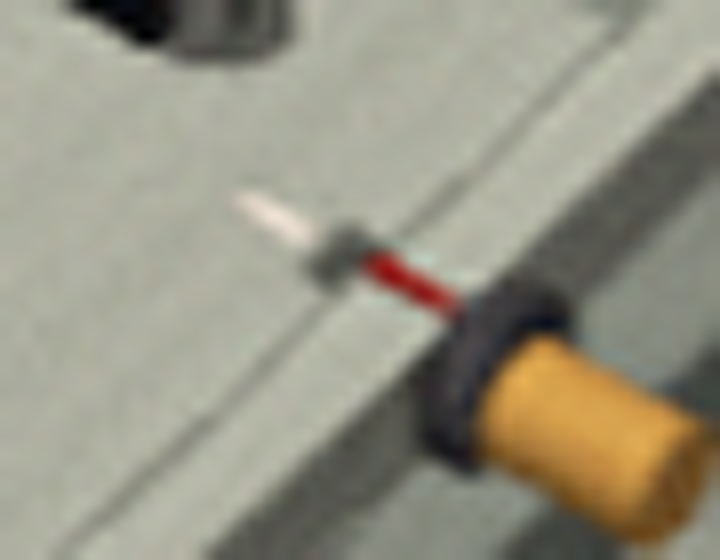

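View pics/w16.png

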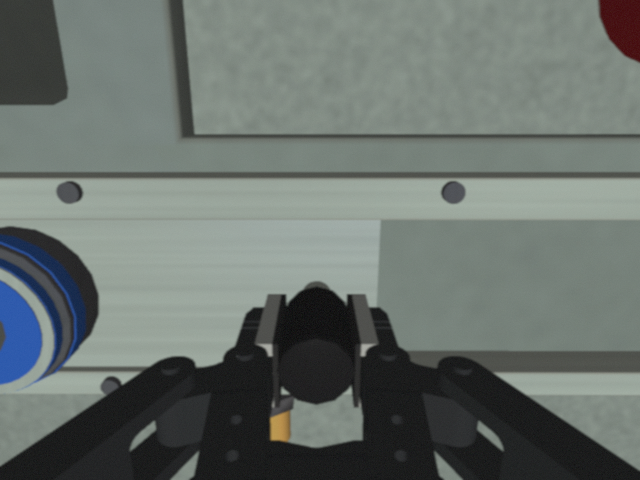

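carry_out:
  commands:
    - [[1,0,-0.6,0,0,0,0],[1,0,-1.2,0,0,0,0],[1,0,-1.2,0,0,0,0],[1,0,-1.2,0,0,0,0]]

```text
time: 16.6
position: [0.6016, 0.0305, 0.0778]
tcp_rot: [-3.138, 0.001, 0.21]
wrist_force: [-3.3, 0.8, 5.5]
width: 0.0225
```

carry_out:
  commands:
    - [[1,0,0,0,0,0,0],[1,0,0,0,0,0,0],[1,0,0,0,0,0,0]]

```text
time: 16.9
position: [0.6016, 0.0306, 0.0778]
tcp_rot: [-3.138, 0.001, 0.21]
wrist_force: [-3.1, 0.7, 5.1]
width: 0.0227
```

carry_out:
  commands:
    - [[1,0,-0.6,0,0,0,0],[1,0,-0.6,0,0,0,0],[1,0,-0.6,0,0,0,0],[1,0,-0.6,0,0,0,0],[1,0,-0.6,0,0,0,0]]

```text
time: 17.4
position: [0.6016, 0.0306, 0.0778]
tcp_rot: [-3.139, 0.001, 0.21]
wrist_force: [-2.8, 0.5, 5.4]
width: 0.0227
```

carry_out:
  commands:
    - [[1,0,0,0,0,0,0],[1,0,0,0,0,0,0],[1,0,0,0,0,0,0],[1,0,0,0,0,0,0],[1,0,0,0,0,0,0]]

```text
time: 17.9
position: [0.6016, 0.0306, 0.0778]
tcp_rot: [-3.139, 0.001, 0.21]
wrist_force: [-4.2, 0.7, 5.5]
width: 0.0226
```

```bash
python3 - <<'E'
from h import *
shift((.6017,.0305,.0778),11.9);print(ctrl.get_state()["joint_vel"].round(4))
g=optics.grab_frame('side');crop(g,150,200,160,160,5,'pics/s18.png');crop(g,235,290,45,35,16,'pics/s19.png');cv2.imwrite('pics/s20.png',g['frame'])
E
```

```text
tool shift mm [ 0.1  0.2 -0. ]
pos [0.6016 0.0306 0.0778] rpy deg [-1.7985e+02  6.0000e-02  1.2010e+01] F [-4.2  0.7  5.5] w 0.0226 t 17.9
turn [-0.15  0.06  0.11]
[ 0.0019  0.0026  0.0003 -0.0001  0.0007 -0.      0.0004]
```

View pics/s20.png

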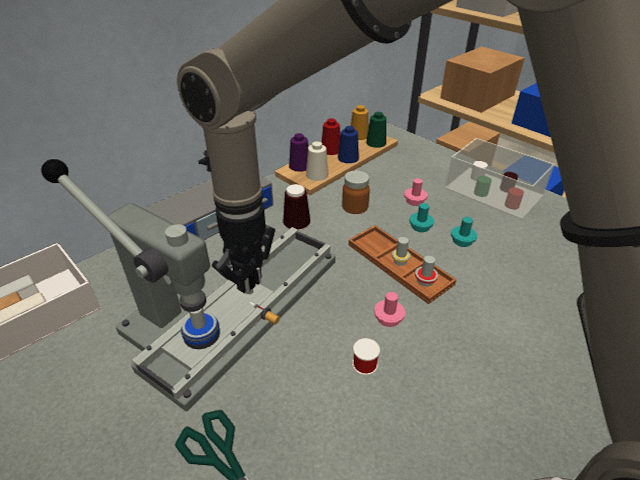

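View pics/s19.png

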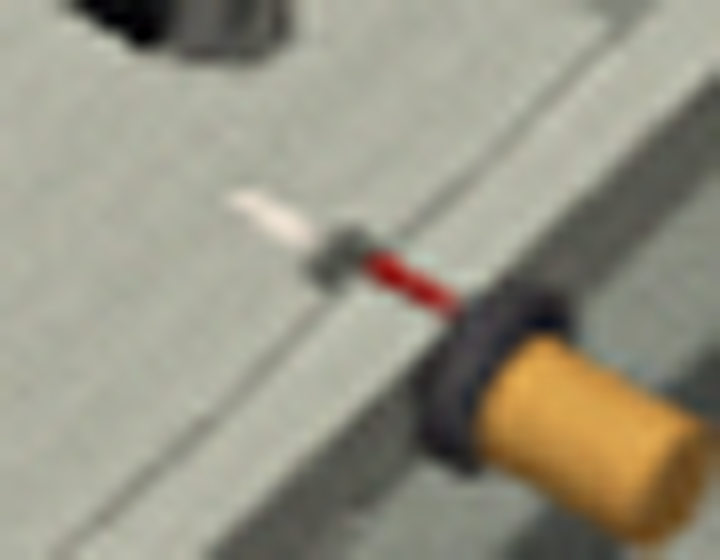

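View pics/s18.png

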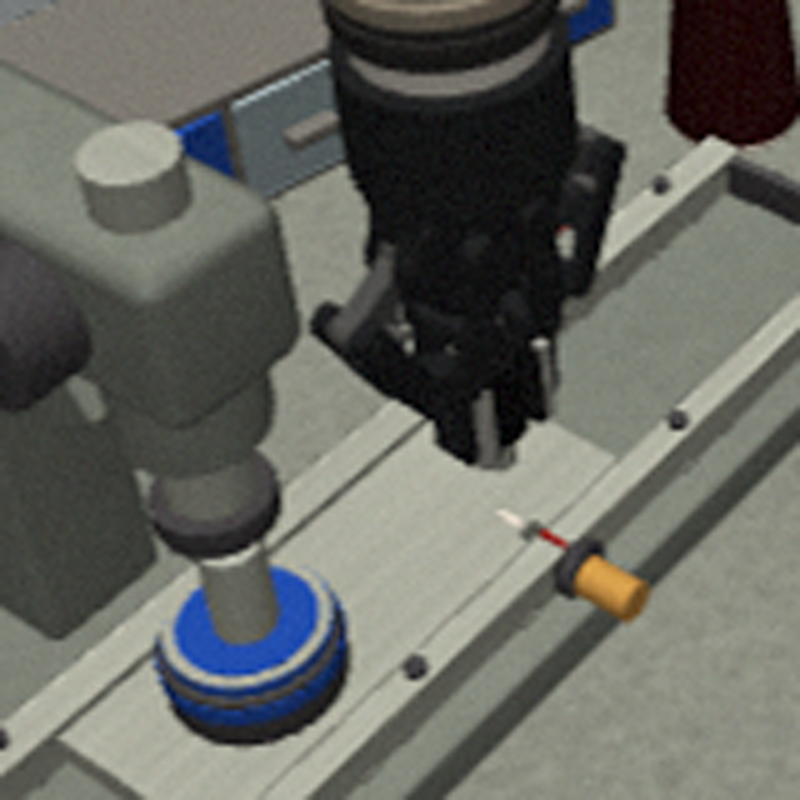

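The white line meets the red line, the pusher is flat under the ram, and the slide is still. I'm handing in.

```bash
python3 -c "
from rig import ctrl
print(ctrl.hand_in())"
```

```text
the job is handed in; nothing more can be done
None
```

I lowered the blue-banded pusher into the die and let go of it. Then I gripped the slide's black knob, pushed the slide into its notch, and handed in at about 18 s with the knob still held. No verdict was reported.

- **Pusher:** while I was lowering it, it stopped with about 7 N of contact at TCP height 0.096 m, the height I had predicted for seated. After release, the side and wrist pictures showed its shoulder flat on the rim. In the last side picture it was still flat, under the ram.
- **Notch:** a 1 mm command moved the tool about 3.5 mm and the pull along the rail changed sign, which is the ball click. A further 1.8 mm of command moved it less than 0.3 mm. The white line meets the red line to within about 0.5 mm in the side view, and the slide was still.
- **Bench:** I saw nothing else moved in the side view.
- **Disagreements:** before lowering, the wrist and side views put the pusher about 1 mm off the die centre in opposite directions, so I aimed between them. A residual force of about 4 N sideways and 5 N upwards stayed on the wrist at the end, from the arm being held against the knob. I did not measure the force of the fingers on the knob directly; I judged the grip from the jaw opening (22.6 mm) and the pictures.

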